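Add the second slotted mass to the curing bond

TASK

A glued coupon is curing on the bonding rig under the weight platen, which already carries one slotted mass. Add the larger of the two loose masses: slide its slot sideways onto the flat stem under the knob, let it down until it sits fully home over the first mass's raised ring, and turn it so that its slot points the opposite way to the first one's. The bond is still wet, so feel your way and press only lightly, well under 8 N, on the rig; leave everything else on the bench where it is.

Things in the scene. Friction and masses are not known exactly. Their poses are not given: they have to be found in the camera images.
- rig: bonding rig, fixed to the bench: aluminium base plate 110 x 170 mm on rubber feet, a lap coupon held on it by two low clamp bars (all under 36 mm high). Origin: middle of the underside, at bench level; x across the plate's short side, z up. A weight platen stands on the coupon; the bond under it is wet: a push of more than 8 N on any part of the rig, platen included, spoils it
- first_mass (a point): nominal middle of the first mass's flat top, on the rig's axis 64 mm up, axes as the rig. That mass is like big_mass, stays put on the platen, underside 50 mm up, its slot towards the rig's +y. True spot: platen, first mass, stem and knob were set down by hand and stand together up to 8 mm off along the rig's x and up to 8 mm along its y, not shown by this reading
- stem (a point): nominal middle of the upright stem, on the rig's axis 81 mm up, axes as the rig; truly off by the same unknown shift as the first mass. Flat steel strip, 12 mm wide along the rig's x, 4 mm thick along its y, bare from the first mass's ring (top 67.5 mm up) to the knob (28 mm diameter, 95 to 109 mm up). Its rubber pad gives about 1 mm per 12 N sideways, 1 mm per 5 N down, and springs back
- big_mass: larger loose slotted mass, plain steel disc lying flat: 56 mm diameter, 14 mm thick, 0.2 to 0.3 kg. Origin: on its axis at the underside, z up. A slot runs along its +x from a 15.5 mm through-hole at the centre to the rim; 7 mm wide, flaring over the last 10 mm to 24 mm at the rim. On top a raised ring, 22 mm diameter, 3.5 mm high (17.5 mm in all)
- rebate (a point): centre of the round rebate in big_mass's underside, at its origin: 25 mm diameter, 4.5 mm deep; it drops over the raised ring (22 mm diameter, 3.5 mm high, top edge bevelled 0.5 mm) of the mass below. Fully home on the first mass this point is 63 to 64 mm above the bench; perched on the ring, 3.5 mm higher
- slot_mouth (a point): middle of the slot's mouth at the rim of big_mass: 28 mm from its axis along its +x, at half its thickness
- small_mass: smaller loose slotted mass, 40 mm diameter, 10 mm thick (13 mm with its ring); a bystander. Origin: on its axis at the underside
- vial_stray: capped glass vial, 26 mm diameter, 56 mm tall, standing; a bystander. Origin: centre of its underside
- tweezers: steel tweezers, 123 x 12 x 8 mm, lying flat along their x; a bystander. Origin: centre of the underside
There are look-alikes about, which are no part of the job. What is shaped like the big_mass but brown or orange is not meant.

How it is judged:
By the outcome, as a careful person would: the job done as asked, in the order asked, and still so for the second after the job is handed in, with the robot touching nothing.
It also fails if it takes over 61 s, if anything falls off the work surface, if the arm or the gripper's body presses on something with over 40 N, if the wrist force passes 120 N, or if a joint passes its speed limit or range.

ROBOT

A 6-joint arm with a two-finger parallel gripper is mounted at the origin on a cart in front of the work surface, level with it; the furniture and walls round the work are solid. World frame = base frame: x ahead of the robot, y to its left, z up, the work surface at z = 0. Lengths are in mm, angles in rad, forces in N, time in s.
With the tool pointing down it reaches from about 350 to 775 mm from the base axis. Payload 7.3 kg.
Tool frame: the origin (TCP) lies midway between the tips of the shut fingers; the grasp point (between the pads) lies 19 mm behind it; z points along the fingers, x is the direction in which the jaws open and shut, and the axes are right-handed (so a half turn about z gives the same grasp; the last joint's range is limited). The gripper opens to 92 mm and grips with 3 to 60 N. Pads are 19 mm wide; open, the fingers measure 130 mm over their backs; the gripper's body (75 mm by 190 mm) begins 47 mm behind the grasp point.
Start: joints at [0.999, 0.342, 1.524, -0, 1.275, -0.146], TCP at [216.839, 478.148, 226.741] pointing down, gripper open.
Joint ranges: [-2.53, 2.53], [-0.77, 2.02], [0.04, 2.7], [-1, 4.14], [0.28, 2.66], [-3.11, 3.11]. Speed limits (rad/s): [2.57, 2.57, 3.14, 3.14, 3.14, 3.14].

INTERFACE

Orientations are given as [roll, pitch, yaw] about the fixed x, y, z axes, in that order (R = Rz(yaw) Ry(pitch) Rx(roll)).
In Python, from plant import bot gives the robot as it stands.
- The arm moves only by the shell command python3 -m pendant 'ROWS' [OPENING]. ROWS is JSON, a list of rows, each an object with "linear": the shift along the world's x, y, z in mm, a list of three; "twist": the turn about the world's z in degrees. In form: [{"linear": [x, y, z], "twist": twist}, ...]. A call has 1 to 20 rows; each row is the pose to reach, as a shift and turn from the pose commanded when the call began; what a row does not reach only later rows make up. A row lasts 1/8 s, in which the tool goes at most 62.5 mm and 10.7 degrees, less where a joint would pass 70% of its speed; a pose out of reach is approached as far as the arm can. A call with a gripper value outside its range is refused whole. OPENING is the closure in counts, from 0 (fully open) to 255 (shut), set as the call begins (- or left out, the last holds). The fingers move at their own pace and stop on an object; the grip force is fixed at half the most. Time passes only in rows, so rows that repeat a pose let the fingers close. It gives the time, the measured TCP pose, the force and the opening at its end, in the units of the state.
- bot.get_obs(): the state, without advancing time (a new reading comes with each control period).
- bot.capture(name): name is "scene" or "top" or "wrist"; returns a dict with "frame" (420x560x3 uint8, blue, green, red), "z_map" (420x560 float32, mm along the optical axis (not along the pixel's ray), 0 where there is no reading), "fx", "fy", "cx", "cy" (pixels), "rvec" (rotation vector, rad) and "tvec" (3), from world to camera coordinates, as OpenCV has them. Camera axes: x right, y down, z forward; pixel columns grow to the right and rows downward; lengths in mm; the calibration is good to about 2 mm. A picture is of the moment at which its call begins.
- bot.close_job(): hands the job in, once; it reports no verdict.
The state is a dict: "time": time; "joint_positions": joint angles; "dq": joint speeds; "tau": joint torques, N m; "tool_pos": TCP position; "tcp_rot": TCP orientation; "contact_force": force on the tool from outside, world axes, zero at the start; "moment": the same for the moment, N m; "grip_width": finger opening in mm.
Only numpy, scipy, OpenCV 4.12 (cv2) and the standard library are available. Lean on these libraries where they do the work, as an engineer would, in place of code of your own. Each camera call takes 0.05 s, during which the arm holds its last target. There are 200 camera calls.

## Working session

There is one attempt and no reset: what is moved stays moved. The work goes in short steps, Python scripts to look and compute and a shell command to move; the robot and the scene stay as the last step left them, time stands still between calls to the robot, and variables do not carry over. Pictures are saved under pics/ and viewed, about 8 in all and at most 12, crops included, and the job is handed in when it is done.

```bash
ls; mkdir -p pics
cat > h.py <<'E'
import numpy as np, cv2
from plant import bot
def cap(n,save=None):
    d=bot.capture(n)
    if save: cv2.imwrite('pics/'+save,d['frame']); np.savez('pics/'+save[:-4]+'.npz',**d)
    return d
def cloud(d):
    z=d['z_map'].astype(float); v,u=np.indices(z.shape)
    P=np.stack([(u-d['cx'])/d['fx']*z,(v-d['cy'])/d['fy']*z,z],-1)
    R=cv2.Rodrigues(np.array(d['rvec'],float))[0]
    W=(P-np.array(d['tvec'],float).ravel())@R
    W[z<=0]=np.nan
    return W
E
python3 - <<'E'
from h import *
a=cap('top','top.png');b=cap('scene','scene.png')
cv2.imwrite('pics/both.png',cv2.resize(np.hstack([a['frame'],b['frame']]),(1120,420)))
print(bot.get_obs())
E
```

```text
pics
{'time': 0.1, 'joint_positions': array([ 9.99033184e-01,  3.42622712e-01,  1.52490291e+00, -1.81947835e-05,
        1.27539689e+00, -1.45972811e-01]), 'dq': array([-0.00174945, -0.00462726, -0.00380804,  0.00134928,  0.00049786,
        0.001557  ]), 'tau': array([ 1.96515946e-03, -4.32004809e+01, -2.44695801e+01,  7.20659690e-02,
        5.26403252e-02, -6.97419227e-05]), 'tool_pos': array([216.62419873, 477.83541431, 226.13668839]), 'tcp_rot': array([-3.14141643e+00,  1.31824481e-03,  1.14501142e+00]), 'contact_force': array([ 0.37027532, -0.25442396, -0.2087907 ]), 'moment': array([-0.01225362, -0.04875313, -0.0158789 ]), 'grip_width': 92.22224325366733}
```

View pics/top.png

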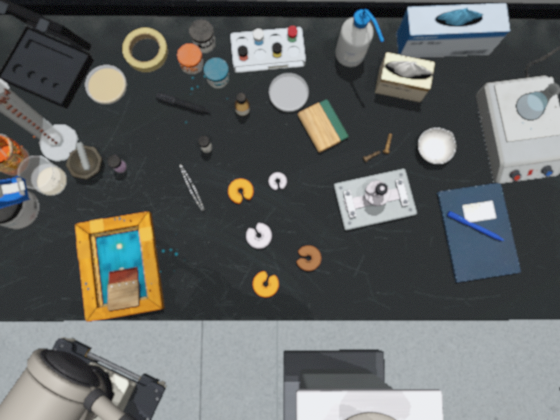

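View pics/scene.png

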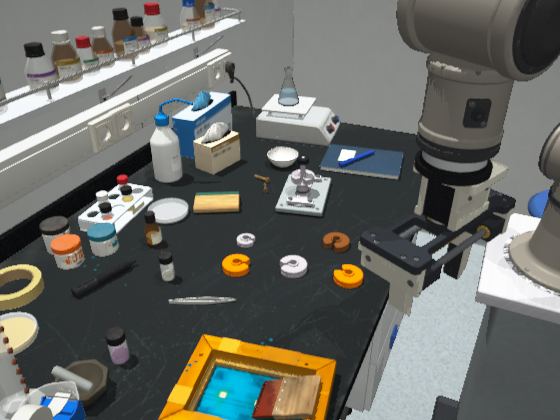

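The top view shows the silver big mass at (259,236), the small mass at (278,181) and the rig at (375,200). The orange and brown look-alikes are at (240,190), (266,285) and (309,258). Next I'll get coarse positions.

Run:
```python
from h import *
d=dict(np.load('pics/top.npz'));W=cloud(d)
for n,(u,v) in dict(big=(259,240),small=(278,185),rigc=(375,200),rl=(340,205),rr=(410,195),knob=(381,188),tweez=(191,187)).items(): print(n,W[v,u].round(0))
g=d['frame'].astype(int);sat=g.max(2)-g.min(2)
m=((g.min(2)>110)&(sat<40)).astype(np.uint8)
n,l,s,c=cv2.connectedComponentsWithStats(m)
for i in range(1,n):
    if 60<s[i,4]<6000 and 160<c[i][1]<300 and 200<c[i][0]<430:
        P=W[l==i];p=np.nanmean(P,0); print(c[i].round(1),s[i,4],p.round(1))
        r=cv2.minAreaRect(np.argwhere(l==i)[:,::-1].astype(np.float32)); print(r)
# rig heights
S=W[150:240,320:430]; q=(S[...,2]>8)&(S[...,2]<130)
P=S[q][:,:2].astype(np.float32); r=cv2.minAreaRect(P);print('rig rect',r)
w=bot.capture('wrist');print(w['tvec'],w['rvec'],w['fx']); R=cv2.Rodrigues(np.array(w['rvec'],float))[0];print((-R.T@np.array(w['tvec']).ravel()).round(1),R.round(2), bot.get_obs()['tool_pos'])
```

```text
big [479. 243.  14.]
small [609. 200.   2.]
rigc [561. -13.  65.]
rl [558.  59.  21.]
rr [ 582. -104.   18.]
knob [578. -18. 112.]
tweez [605. 402.  -0.]
[374.6 199. ] 3445 [572.  -20.8  22.7]
((374.98822021484375, 198.44703674316406), (48.375492095947266, 75.05793762207031), 77.47119140625)
[277.2 180.3] 247 [619.2 201.7   7.7]
((277.0, 180.5), (17.0, 18.0), 90.0)
[258.8 235.8] 496 [489.  243.5  11.2]
((258.9717102050781, 235.84909057617188), (24.3792724609375, 26.127586364746094), 60.945396423339844)
rig rect ((598.4495239257812, -28.0841064453125), (186.46568298339844, 256.705810546875), 1.0885419845581055)
[-524.43005984  -30.84385046  389.4247225 ] [-2.45880093 -1.58606263 -0.19514843] 365.31573397191136
[156.9 505.5 384.1] [[ 0.41  0.91 -0.  ]
 [ 0.88 -0.4   0.25]
 [ 0.22 -0.1  -0.97]] [216.67693021 477.89265835 226.21940337]
```

```bash
python3 -m pendant '[{"linear":[40,-35,-10]},{"linear":[85,-75,-24]},{"linear":[130,-115,-37]},{"linear":[175,-155,-50]},{"linear":[220,-195,-63]},{"linear":[265,-235,-76]},{"linear":[265,-235,-76]},{"linear":[265,-235,-76]}]' || python3 -m pendant '[{"linear":[40,-35,-10],"twist":0},{"linear":[85,-75,-24],"twist":0},{"linear":[130,-115,-37],"twist":0},{"linear":[175,-155,-50],"twist":0},{"linear":[220,-195,-63],"twist":0},{"linear":[265,-235,-76],"twist":0},{"linear":[265,-235,-76],"twist":0},{"linear":[265,-235,-76],"twist":0}]'
python3 - <<'E'
from h import *
d=cap('wrist','w1.png');W=cloud(d);print(bot.get_obs()['tool_pos'],bot.get_obs()['tcp_rot'])
g=d['frame'].astype(int);sat=g.max(2)-g.min(2)
m=((W[...,2]>6)&(W[...,2]<25)&(sat<45)).astype(np.uint8)
n,l,s,c=cv2.connectedComponentsWithStats(m)
for i in range(1,n):
    if s[i,4]>300: print(c[i].round(),s[i],np.nanmean(W[l==i],0).round(1))
E
```

```text
time: 1.15
tool_pos: [481.3, 243.2, 150.5]
tcp_rot: [-3.14, 0.0, 1.144]
contact_force: [-0.2, 0.8, 0.9]
grip_width: 91.8
[481.00859732 243.83930753 150.78682288] [-3.14092322e+00  2.13394810e-07  1.14561818e+00]
[277. 207.] [ 246  176   67   67 2993] [487.3 243.7  14.1]schema error: expected keys linear, twist
```

View pics/w1.png

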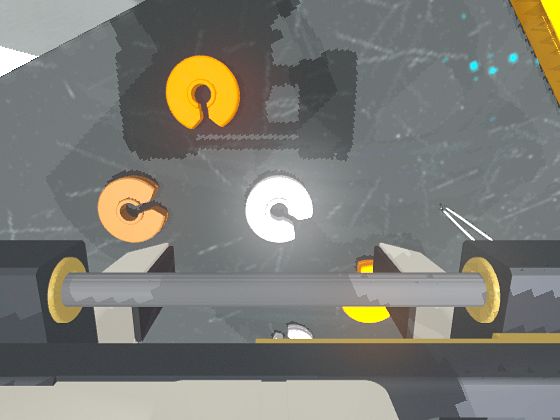

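The silver big mass is at (279,209), with its slot opening to the lower right at about (303,224). The orange and brown copies are around it.

```bash
cat >> h.py <<'E'
def disc(d,lo,hi,c0,r0=40,zt=14):
    """centre and slot direction of a disc with top plane zt near c0: rays cast on plane zt"""
    R=cv2.Rodrigues(np.array(d['rvec'],float))[0];o=-R.T@np.array(d['tvec'],float).ravel()
    v,u=np.indices(d['z_map'].shape);D=np.stack([(u-d['cx'])/d['fx'],(v-d['cy'])/d['fy'],np.ones(u.shape)],-1)@R
    Q=(o+D*((zt-o[2])/D[...,2])[...,None])[...,:2]
    Z=cloud(d)[...,2]
    return Q,(Z>lo)&(Z<hi)&(np.hypot(*(Q-c0).transpose(2,0,1))<r0)
def fit(Q,m,R=28,hole=(9,27)):
    from scipy.optimize import least_squares
    P=np.array([Q[y,x] for c in cv2.findContours(m.astype(np.uint8),cv2.RETR_EXTERNAL,cv2.CHAIN_APPROX_NONE)[0] for (x,y) in c[:,0]])
    s=least_squares(lambda p:np.hypot(P[:,0]-p[0],P[:,1]-p[1])-R,P.mean(0),loss='soft_l1',f_scale=.5)
    r=np.hypot(*(Q-s.x).transpose(2,0,1));h=(~m)&(r<hole[1])&(r>hole[0]);v=Q[h].mean(0)-s.x
    return s.x,np.median(abs(s.fun)),np.degrees(np.arctan2(v[1],v[0])),h.sum()
E
python3 - <<'E'
from h import *
d=dict(np.load('pics/w1.npz'))
g=d['frame'].astype(int)
Q,m=disc(d,7,25,np.array([487,243]))
print('depth',fit(Q,m))
m2=(g.min(2)>170)&(np.hypot(*(Q-[487,243]).transpose(2,0,1))<36); print('col',fit(Q,m2))
E
```

```text
depth (array([489.29383908, 244.05778966]), np.float64(0.6638345411889901), np.float64(28.399123871251135), np.int64(243))
col (array([488.83830639, 244.08416523]), np.float64(0.732971192497919), np.float64(28.3336870085906), np.int64(198))
```

Run:
```python
from h import *
a=cv2.imread('pics/top.png')[165:235,330:420];b=cv2.imread('pics/scene.png')[145:220,270:340]
cv2.imwrite('pics/c1.png',np.hstack([cv2.resize(a,(450,400),interpolation=cv2.INTER_CUBIC),cv2.resize(b,(340,400),interpolation=cv2.INTER_CUBIC)]))
d=dict(np.load('pics/top.npz'));W=cloud(d)
Q,m=disc(d,14,40,np.array([572,-20]),130,20)
print(cv2.minAreaRect(W[m][:,:2].astype(np.float32)))
```

```text
((601.399169921875, -16.441238403320312), (165.51394653320312, 169.90087890625), 12.614585876464844)
```

View pics/c1.png

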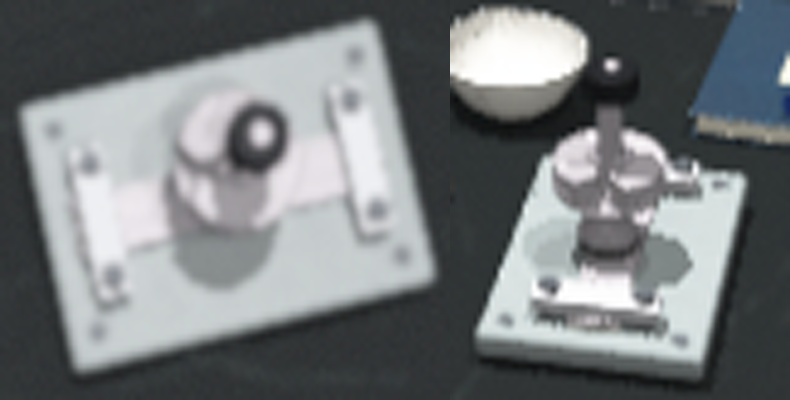

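The first mass's slot faces world +y, so rig +y is at about 102° and rig x at about 12°. I'll grasp with the jaws across the slot: yaw 118.3°, twist +52.7°.

```bash
python3 -m pendant '[{"linear":[8,1,0],"twist":10},{"linear":[8,1,-10],"twist":20},{"linear":[8,1,-30],"twist":30},{"linear":[8,1,-55],"twist":40},{"linear":[8,1,-80],"twist":50},{"linear":[8,1,-105],"twist":52.7},{"linear":[8,1,-120],"twist":52.7},{"linear":[8,1,-132],"twist":52.7},{"linear":[8,1,-141],"twist":52.7},{"linear":[8,1,-146],"twist":52.7},{"linear":[8,1,-146],"twist":52.7},{"linear":[8,1,-146],"twist":52.7}]'
python3 -m pendant '[{"linear":[0,0,0],"twist":0},{"linear":[0,0,0],"twist":0},{"linear":[0,0,0],"twist":0},{"linear":[0,0,0],"twist":0},{"linear":[0,0,0],"twist":0},{"linear":[0,0,0],"twist":0},{"linear":[0,0,0],"twist":0},{"linear":[0,0,0],"twist":0}]' 255
```

```text
time: 2.7
tool_pos: [490.2, 244.2, 5.1]
tcp_rot: [3.141, 0.0, 2.065]
contact_force: [-0.4, -0.2, 1.0]
grip_width: 91.4
time: 3.7
tool_pos: [489.8, 244.2, 4.8]
tcp_rot: [-3.142, -0.0, 2.065]
contact_force: [0.0, 0.0, 1.2]
grip_width: 54.4
```

```bash
python3 -m pendant '[{"linear":[0,0,20],"twist":0},{"linear":[0,0,65],"twist":0},{"linear":[0,0,120],"twist":0},{"linear":[10,-30,170],"twist":-4},{"linear":[35,-75,195],"twist":-8},{"linear":[65,-120,195],"twist":-12},{"linear":[90,-165,195],"twist":-16},{"linear":[115,-210,195],"twist":-16},{"linear":[140,-254,195],"twist":-16},{"linear":[140,-254,195],"twist":-16},{"linear":[140,-254,195],"twist":-16},{"linear":[140,-254,195],"twist":-16}]'
python3 - <<'E'
from h import *
d=cap('wrist','w2.png');W=cloud(d);print(bot.get_obs())
for lo,hi in ((3,20),(60,72),(100,115)):
    m=((W[...,2]>lo)&(W[...,2]<hi)).astype(np.uint8);n,l,s,c=cv2.connectedComponentsWithStats(m)
    for i in range(1,n):
        if s[i,4]>150: print(lo,c[i].round(),s[i],np.nanmean(W[l==i],0).round(1))
E
```

```text
time: 5.2
tool_pos: [629.3, -8.6, 199.6]
tcp_rot: [-3.141, -0.001, 1.787]
contact_force: [0.8, -0.4, -2.0]
grip_width: 54.8
{'time': 5.25, 'joint_positions': array([-1.35451122e-01,  5.55775583e-01,  1.25392469e+00,  2.70324954e-04,
        1.33224679e+00, -1.92264780e+00]), 'dq': array([-0.00058231, -0.00279005, -0.00505156, -0.00133266, -0.00025837,
       -0.00077796]), 'tau': array([-3.78373470e-01, -5.52995074e+01, -2.56517512e+01, -8.02036934e-02,
        6.92564109e-02,  3.42386360e-03]), 'tool_pos': array([629.37999482,  -8.584867  , 199.82459838]), 'tcp_rot': array([-3.14135047e+00, -3.68701536e-04,  1.78713271e+00]), 'contact_force': array([ 0.29156545, -0.11088183, -2.01923233]), 'moment': array([ 0.09087454, -0.02606055, -0.03375157]), 'grip_width': 54.81733489890414}
3 [53. 58.] [    0     0   109   114 10659] [ 556.5 -223.3   12.5]
3 [474.  21.] [ 443    0   72   49 2437] [448.5 128.4  13.2]
3 [267. 123.] [  174    66   192   123 15115] [570.7 -26.8  16.1]
3 [ 93. 216.] [  56  187   80   53 3149] [ 694.2 -175.9    8.9]
3 [551. 219.] [539 194  21  50 729] [599.2 264.9  11.1]
3 [481. 222.] [ 459  203   44   37 1148] [617.4 199.2   9.7]
3 [328. 325.] [ 305  307   46   32 1100] [756.4  77.8  16.1]
60 [269. 135.] [ 238  101   67   72 2393] [577.7 -23.   63.9]
100 [272. 141.] [ 252  121   41   41 1303] [579.  -20.1 108.8]
```

View pics/w2.png

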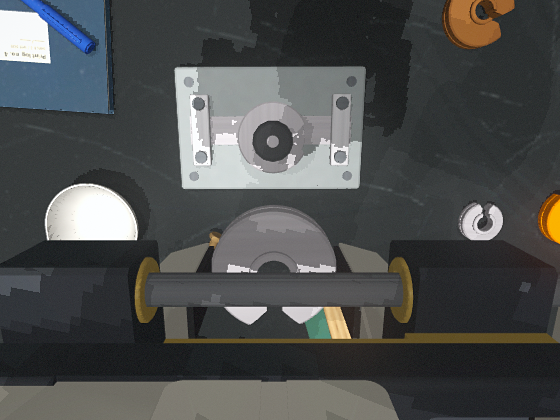

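The wrist view shows the rig plate with the knob at (272,141). The held mass is at (276,262), its slot pointing down the image along tool +y. Next I'll fit the knob, first mass, plate angle and held mass from this one picture.

Run:
```python
from h import *
d=dict(np.load('pics/w2.npz'));W=cloud(d)
k=np.array([578,-20.])
Q,m=disc(d,98,116,k,30,108);print('knob',fit(Q,m,14)[:2], cv2.minEnclosingCircle(Q[m].astype(np.float32)))
Q,m=disc(d,55,116,k,45,64);s=fit(Q,m,28);print('mass1+knob',s)
Q,m=disc(d,9,40,k,140,15)
q=np.zeros(m.shape,np.uint8);q[66:190,174:366]=((W[66:190,174:366,2]>8)).astype(np.uint8)
P=Q[q>0].astype(np.float32);r=cv2.minAreaRect(P);print('plate',r)
z=W[...,2];print('plate z',np.median(z[170:185,200:340]), 'bench',np.median(z[200:225,380:440]))
# held mass
t=np.array([629.4,-8.6]);a=W[215:300,215:340];print('held top',np.nanpercentile(a[...,2],[30,50,70,90]))
for zt in (209.5,):
  Q,m=disc(d,190,220,t,40,zt); m[270:]=False
  c=cv2.findContours(m.astype(np.uint8),cv2.RETR_EXTERNAL,cv2.CHAIN_APPROX_NONE)[0];c=max(c,key=len)[:,0]
  c=c[(c[:,1]<268)&(c[:,1]<262)]
  from scipy.optimize import least_squares
  P=Q[c[:,1],c[:,0]];f=least_squares(lambda p:np.hypot(*(P-p).T)-28,t,loss='soft_l1',f_scale=.5);print('held',f.x,np.median(abs(f.fun)),len(P))
```

```text
knob (array([579.18120139, -20.05706451]), np.float64(0.7087188696576048)) ((579.1322021484375, -20.00778579711914), 13.806074142456055)
mass1+knob (array([579.20026063, -20.26632473]), np.float64(0.6595491869248917), np.float64(103.07045344211245), np.int64(246))
plate ((574.8150634765625, -23.461212158203125), (108.9751968383789, 169.03271484375), 12.562748908996582)
plate z nan bench nan
held top [208.48132405 209.15610001 279.36696426 282.711482  ]
held [626.71932846  -9.02764114] 1.370598489818482 286
```

Run:
```python
from h import *
from scipy.optimize import least_squares
d=dict(np.load('pics/w2.npz'));W=cloud(d);t=np.array([629.4,-8.6])
print([round(float(W[v,276,2]),1) for v in range(204,262,4)])
for zt,lo in ((209,206.5),):
  Q,m=disc(d,lo,216,t,40,zt)
  c=max(cv2.findContours(m.astype(np.uint8),cv2.RETR_EXTERNAL,cv2.CHAIN_APPROX_NONE)[0],key=len)[:,0]
  c=c[c[:,1]<258]
  P=Q[c[:,1],c[:,0]];f=least_squares(lambda p:np.hypot(*(P-p).T)-28,t,loss='soft_l1',f_scale=.5);print('held',f.x,np.median(abs(f.fun)),len(P))
y=np.array([np.cos(np.radians(12.4)),np.sin(np.radians(12.4))]);x=np.array([-y[1],y[0]])
print('off tool y,x',(f.x-t)@y,(f.x-t)@x)
```

```text
[0.9, 201.4, 206.6, 208.9, 209.1, 209.5, 209.3, 207.7, 208.9, 207.7, 208.2, 208.4, 210.4, 213.0, 212.8]
held [628.96020693  -8.38987351] 0.4448495638743122 268
off tool y,x -0.3844121170826898 0.29966382818860005
```

```bash
python3 -m pendant '[{"linear":[-30,-7,0],"twist":0},{"linear":[-65,-15,0],"twist":0},{"linear":[-95,-22,0],"twist":0},{"linear":[-109,-24.5,0],"twist":0},{"linear":[-109,-24.5,-20],"twist":0},{"linear":[-109,-24.5,-50],"twist":0},{"linear":[-109,-24.5,-80],"twist":0},{"linear":[-109,-24.5,-105],"twist":0},{"linear":[-109,-24.5,-118],"twist":0},{"linear":[-109,-24.5,-122.5],"twist":0},{"linear":[-109,-24.5,-122.5],"twist":0},{"linear":[-109,-24.5,-122.5],"twist":0},{"linear":[-109,-24.5,-122.5],"twist":0}]'
python3 - <<'E'
from h import *
d=cap('scene','s2.png');f=d['frame'][110:230,230:390];cv2.imwrite('pics/c2.png',cv2.resize(f,(800,600),interpolation=cv2.INTER_CUBIC))
o=bot.get_obs();p=o['tool_pos'];print(p,o['tcp_rot'],o['contact_force'])
a=np.radians(12.56);dd=np.array([np.cos(a),np.sin(a)]);v=np.array([579.2,-20.1])-p[:2];print('along',v@dd,'lateral',v@[-dd[1],dd[0]])
E
```

```text
time: 6.88
tool_pos: [521.2, -34.4, 77.9]
tcp_rot: [3.14, 0.0, 1.786]
contact_force: [-0.9, 1.1, -2.2]
grip_width: 55.0
[521.13151049 -34.43530124  77.77610463] [3.14064497e+00 3.42822373e-04 1.78551971e+00] [-0.59501209 -0.54612878 -1.16113539]
along 59.79622326423766 lateral 1.3645582158109621
```

View pics/c2.png

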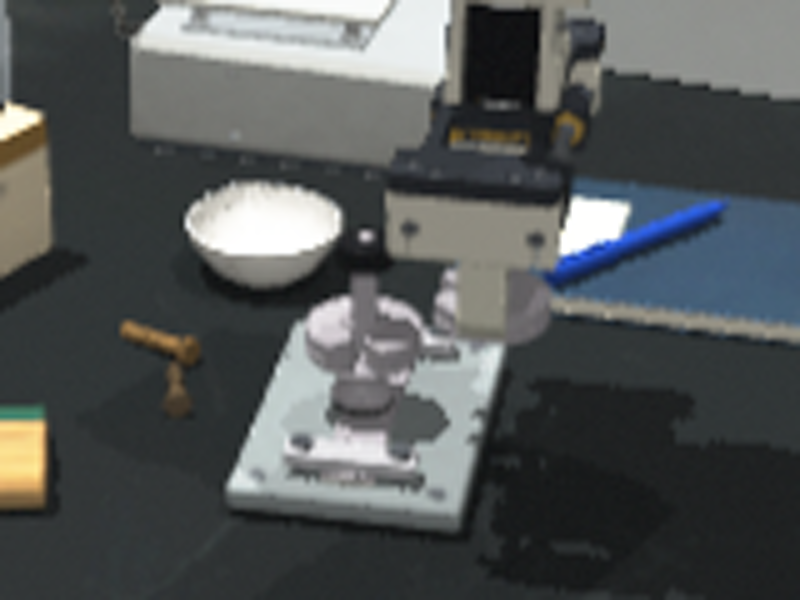

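The mass is level with the bare stem, its slot facing the stem, and 1.4 mm off sideways. I'll correct that and advance gently.

```bash
python3 -m pendant '[{"linear":[-0.2,1.2,0],"twist":0.2},{"linear":[7.5,2.9,0],"twist":0.2},{"linear":[15.4,4.6,0],"twist":0.2},{"linear":[23.2,6.4,0],"twist":0.2},{"linear":[27.1,7.3,0],"twist":0.2},{"linear":[31,8.1,0],"twist":0.2},{"linear":[34.9,9,0],"twist":0.2},{"linear":[37.9,9.6,0],"twist":0.2},{"linear":[40.8,10.3,0],"twist":0.2},{"linear":[43.7,10.9,0],"twist":0.2},{"linear":[43.7,10.9,0],"twist":0.2},{"linear":[43.7,10.9,0],"twist":0.2}]'
cat > st.py <<'E'
from h import *
o=bot.get_obs();p=o['tool_pos'];a=np.radians(12.56);dd=np.array([np.cos(a),np.sin(a)]);l=np.array([-dd[1],dd[0]]);v=np.array([579.2,-20.1])-p[:2];f=o['contact_force']
print('t',o['time'],'along',v@dd,'lat',v@l,'z',p[2],'yaw',np.degrees(o['tcp_rot'][2]),'F along,lat,z',(f[:2]@dd).round(2),(f[:2]@l).round(2),f[2].round(2),'Mz',o['moment'],'w',o['grip_width'])
E
python3 st.py
```

```text
time: 8.43
tool_pos: [564.4, -23.4, 77.2]
tcp_rot: [-3.141, -0.0, 1.789]
contact_force: [0.6, -1.0, -2.3]
grip_width: 55.2
t 8.425 along 15.143673124709412 lat 0.046841608775770496 z 77.19671296147999 yaw 102.50624322527932 F along,lat,z 0.41 -1.1 -2.32 Mz [0.0823321  0.01857396 0.02867147] w 55.150780411492605
```

```bash
python3 -m pendant '[{"linear":[2.4,0.5,0],"twist":0},{"linear":[4.9,1.1,0],"twist":0},{"linear":[7.3,1.6,0],"twist":0},{"linear":[9.8,2.2,0],"twist":0},{"linear":[9.8,2.2,0],"twist":0}]'; python3 st.py
python3 -m pendant '[{"linear":[2,0.4,0],"twist":0},{"linear":[4,0.9,0],"twist":0},{"linear":[5.2,1.1,0],"twist":0},{"linear":[5.2,1.1,0],"twist":0},{"linear":[5.2,1.1,0],"twist":0}]'; python3 st.py
```

```text
time: 9.05
tool_pos: [574.5, -21.2, 77.2]
tcp_rot: [3.141, -0.0, 1.789]
contact_force: [-0.2, 0.0, -2.3]
grip_width: 54.7
t 9.05 along 4.800770063828885 lat 0.0645904893817201 z 77.18902722778395 yaw 102.5087856115407 F along,lat,z -0.15 0.04 -2.34 Mz [ 0.00594626  0.03959017 -0.0222741 ] w 54.71696871780124
time: 9.68
tool_pos: [579.5, -20.2, 77.2]
tcp_rot: [-3.141, -0.0, 1.789]
contact_force: [-1.1, 0.2, -1.7]
grip_width: 54.6
t 9.675 along -0.24951765914172702 lat 0.11842558871076228 z 77.20109250856255 yaw 102.50528047499884 F along,lat,z -1.06 0.47 -1.7 Mz [0.11111378 0.0166561  0.01067637] w 54.63891609003429
```

```bash
python3 -m pendant '[{"linear":[0,0,-1.5],"twist":0},{"linear":[0,0,-3],"twist":0},{"linear":[0,0,-4.5],"twist":0},{"linear":[0,0,-5.3],"twist":0},{"linear":[0,0,-5.8],"twist":0},{"linear":[0,0,-5.8],"twist":0},{"linear":[0,0,-5.8],"twist":0}]'; python3 st.py
```

```text
time: 10.55
tool_pos: [579.6, -20.2, 71.5]
tcp_rot: [3.141, -0.0, 1.789]
contact_force: [-0.1, 0.0, -2.5]
grip_width: 54.9
t 10.55 along -0.36499646642712835 lat 0.13410303118537142 z 71.49049993295417 yaw 102.50322674054291 F along,lat,z -0.12 0.08 -2.48 Mz [ 0.09604394 -0.03686122 -0.01253611] w 54.887539003138
```

```bash
python3 -m pendant '[{"linear":[0,0,-0.6],"twist":0},{"linear":[0,0,-1.2],"twist":0},{"linear":[0,0,-1.7],"twist":0},{"linear":[0,0,-1.7],"twist":0},{"linear":[0,0,-1.7],"twist":0}]'; python3 st.py;python3 -m pendant '[{"linear":[0,0,-0.4],"twist":0},{"linear":[0,0,-0.8],"twist":0},{"linear":[0,0,-0.8],"twist":0},{"linear":[0,0,-0.8],"twist":0}]'; python3 st.py
```

```text
time: 11.18
tool_pos: [579.6, -20.2, 69.8]
tcp_rot: [3.142, -0.0, 1.789]
contact_force: [0.5, 0.2, -1.9]
grip_width: 54.5
t 11.175 along -0.3530455438565661 lat 0.15210989087211485 z 69.75783261066262 yaw 102.50429569478848 F along,lat,z 0.51 0.09 -1.94 Mz [ 0.070723   -0.03993896  0.02677816] w 54.4802328126085
time: 11.68
tool_pos: [579.6, -20.2, 69.0]
tcp_rot: [3.142, -0.0, 1.789]
contact_force: [-0.3, -0.9, -1.9]
grip_width: 54.6
t 11.675 along -0.34166023807923396 lat 0.1390702771376683 z 68.96139941760791 yaw 102.50148853399848 F along,lat,z -0.52 -0.81 -1.88 Mz [ 0.00965508  0.00811306 -0.0148069 ] w 54.57503732785271
```

```bash
for i in 1 2; do python3 -m pendant '[{"linear":[0,0,-0.2],"twist":0},{"linear":[0,0,-0.3],"twist":0},{"linear":[0,0,-0.3],"twist":0},{"linear":[0,0,-0.3],"twist":0}]' >/dev/null; python3 st.py; done
```

```text
t 12.175 along -0.34637195809345006 lat 0.14309953624198773 z 68.67656038939941 yaw 102.50271718973421 F along,lat,z 0.74 -0.41 -2.34 Mz [ 0.07009642 -0.02071056 -0.00494154] w 55.00015756042794
t 12.675 along -0.3678751181647526 lat 0.1237924658822074 z 68.41814208329313 yaw 102.50518950669276 F along,lat,z -0.95 -0.82 -0.73 Mz [ 0.04895167  0.00568677 -0.04463554] w 54.57059514157071
```

Light contact starts at TCP z ≈ 68.4, so the underside is at about 63.6 and the mass is home. Now I'll turn it -90°.

```bash
python3 -m pendant '[{"linear":[0,0,0],"twist":-3},{"linear":[0,0,0],"twist":-7},{"linear":[0,0,0],"twist":-12},{"linear":[0,0,0],"twist":-17},{"linear":[0,0,0],"twist":-22},{"linear":[0,0,0],"twist":-26},{"linear":[0,0,0],"twist":-30},{"linear":[0,0,0],"twist":-30},{"linear":[0,0,0],"twist":-30}]' >/dev/null; python3 st.py
python3 -m pendant '[{"linear":[0,0,0],"twist":-3},{"linear":[0,0,0],"twist":-7},{"linear":[0,0,0],"twist":-12},{"linear":[0,0,0],"twist":-17},{"linear":[0,0,0],"twist":-22},{"linear":[0,0,0],"twist":-26},{"linear":[0,0,0],"twist":-30},{"linear":[0,0,0],"twist":-30},{"linear":[0,0,0],"twist":-30}]' >/dev/null; python3 st.py
```

```text
t 13.8 along -0.3840677997384147 lat 0.14726394626343423 z 68.38600627137073 yaw 72.57698820445061 F along,lat,z 0.42 -0.65 -0.86 Mz [-0.0402664  -0.02941773 -0.02320167] w 54.74738028096475
t 14.925 along -0.32560144175862404 lat 0.1260550788285345 z 68.36646453319089 yaw 42.602063803701434 F along,lat,z 1.0 0.04 -0.93 Mz [-0.04005387  0.11743285  0.01126498] w 54.87911927737394
```

```bash
python3 -m pendant '[{"linear":[0,0,0],"twist":-3},{"linear":[0,0,0],"twist":-7},{"linear":[0,0,0],"twist":-12},{"linear":[0,0,0],"twist":-17},{"linear":[0,0,0],"twist":-22},{"linear":[0,0,0],"twist":-26},{"linear":[0,0,0],"twist":-30},{"linear":[0,0,0],"twist":-30},{"linear":[0,0,0],"twist":-30}]' >/dev/null; python3 st.py
python3 -m pendant '[{"linear":[0,0,-0.2],"twist":0},{"linear":[0,0,-0.2],"twist":0},{"linear":[0,0,-0.2],"twist":0}]' >/dev/null; python3 st.py
```

```text
t 16.05 along -0.3170758721691162 lat 0.13903478413450832 z 68.34619944897965 yaw 12.607664426036488 F along,lat,z 0.0 1.03 -0.65 Mz [-0.03262959  0.08787493  0.01870898] w 54.23989949548401
t 16.425 along -0.34631118756963797 lat 0.1309451856406758 z 68.20657559939816 yaw 12.523962206332202 F along,lat,z 0.08 0.1 0.32 Mz [-0.04103143  0.06365842  0.02306596] w 54.492838214973965
```

```bash
python3 -m pendant '[{"linear":[0,0,0],"twist":0},{"linear":[0,0,0],"twist":0},{"linear":[0,0,0],"twist":0},{"linear":[0,0,0],"twist":0},{"linear":[0,0,0],"twist":0},{"linear":[0,0,0],"twist":0},{"linear":[0,0,0],"twist":0},{"linear":[0,0,0],"twist":0}]' 0; python3 st.py
```

```text
time: 17.42
tool_pos: [579.6, -20.2, 68.1]
tcp_rot: [3.142, -0.0, 0.218]
contact_force: [-0.3, 0.3, 0.2]
grip_width: 91.7
t 17.425 along -0.33057257719411764 lat 0.12692438243075924 z 68.14238409755266 yaw 12.501972828775921 F along,lat,z -0.25 0.41 0.15 Mz [-0.0435833   0.02942099  0.06634971] w 91.71679707849408
```

```bash
python3 -m pendant '[{"linear":[0,0,5],"twist":0},{"linear":[0,0,20],"twist":0},{"linear":[0,0,45],"twist":0},{"linear":[0,0,80],"twist":0},{"linear":[0,0,120],"twist":0},{"linear":[5,-25,135],"twist":0},{"linear":[13,-59,135],"twist":0},{"linear":[13,-59,135],"twist":0},{"linear":[13,-59,135],"twist":0},{"linear":[13,-59,135],"twist":0}]'
python3 - <<'E'
from h import *
d=cap('wrist','w3.png');e=cap('scene','s3.png')
a=cv2.resize(d['frame'][30:260,150:430],(560,460));b=cv2.resize(e['frame'][130:230,265:345],(240,300),interpolation=cv2.INTER_CUBIC)
c=np.zeros((460,800,3),np.uint8);c[:,:560]=a;c[:300,560:]=b;cv2.imwrite('pics/c3.png',c)
W=cloud(d);Q,m=disc(d,70,116,np.array([579.2,-20.1]),45,78);print(fit(Q,m))
z=W[...,2];r=np.hypot(*(Q-[579.2,-20.1]).transpose(2,0,1));print('top z',np.nanmedian(z[(r>18)&(r<26)&(z>50)]),'knob',np.nanmedian(z[(r<9)&(z>90)]))
w=dict(np.load('pics/w2.npz'));W=cloud(w);Q,m=disc(w,55,116,np.array([579.2,-20.1]),45,64);z=W[...,2];r=np.hypot(*(Q-[579.2,-20.1]).transpose(2,0,1));print('before top1',np.nanmedian(z[(r>18)&(r<26)&(z>50)]),'knob',np.nanmedian(z[z>90][r[z>90]<9]))
E
```

```text
time: 18.68
tool_pos: [592.3, -78.2, 203.4]
tcp_rot: [-3.141, -0.0, 0.219]
contact_force: [-1.2, -0.2, -0.1]
grip_width: 91.7
(array([579.42865814, -20.05180384]), np.float64(0.6302582142214668), np.float64(-75.33833922502535), np.int64(268))
top z 77.29751252464315 knob 108.75569390423618
before top1 63.96875231208029 knob 109.13493694096596
```

View pics/c3.png

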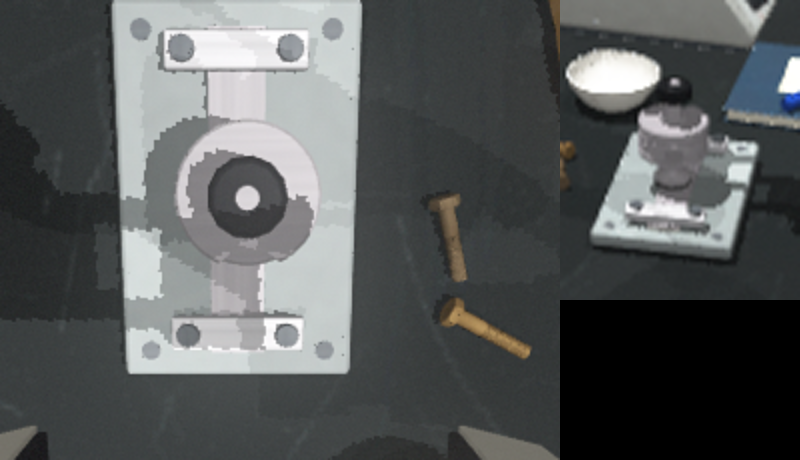

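The mass's top is at 77.3 mm (underside about 63.3, so home). It is centred on the stem axis, with its slot at about -75° against an ideal -77.4°. Handing in.

```bash
python3 -c "
from plant import bot
print(bot.close_job())"
```

```text
the job is handed in; nothing more can be done
None
```

The larger silver mass is on the stem, fully home over the first mass's ring, with its slot turned opposite to the first one's. I handed the job in after about 19 of the 61 s, with the gripper open and clear of everything.

**How it went:** I gripped the mass across its slot and slid it along the rig's x onto the stem. I lowered it until light contact, turned it -90° and released it. Forces read between steps changed by no more than about 3 N, well under 8 N.

**Last checks (wrist camera):**

| Check | Measured | Expected |
|---|---|---|
| Top of the mass | 77.3 mm, so underside about 63.3 mm | underside 63 to 64 mm |
| Distance from the stem axis | about 0.2 mm | 0 mm |
| Slot direction | about -75° | -77.4° |
| Knob height | 108.8 mm (109.1 mm before loading) | — |

- **Slot direction:** the camera and the arm disagree by about 2°. The tool's yaw puts the slot at -77.5°, and the camera reading is the rougher one. The slot itself could not be made out by eye in the last picture.
- **Bystanders:** I kept well clear of the other objects on the bench, but did not re-measure their positions at the end.

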